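# Load the drilling jig and hold its spring slide at the mark

### The job

Lay the flat brown offcut flat and centred on the narrow raised rest of the drilling jig, its long side along the slide's travel, and let go of it. Then pull the spring-return slide out by its upright black handle until the orange pointer is level with the red mark, so that the drill bush stands over the wood, and keep it there: finish while still holding the handle. Leave the taller pale block, the tape measure and the wooden knob alone.

Things in the scene. Friction and masses are not known exactly. Their poses are not given: they have to be found in the camera images.
- jig: plywood drilling jig screwed to the bench, 220 mm long (x) and about 200 mm wide (y), base 12 mm thick; steel rail along its x. Origin on the bench surface; its x axis runs along the rail away from the handle's pull (the slide pulls out toward -x), y is to the left, z up. The rest stands left of the rail at jig (0, 95 mm), the rail at jig y = -15 mm, its top 32 mm above the bench
- rest_top (a point): centre of the top of the narrow raised rest: a steel bar 66 mm long (jig x) and 22 mm wide (jig y) with a flat black rubber top, 45 mm above the bench; axes as the jig's
- block: loose flat brown hardwood offcut, 42 (x) x 74 (y) x 28 mm (z), about 60 g; lies flat on the bench, its own y is its long side, origin at the centre of its underside. It overhangs the rest by 10 mm on each long side
- slide_travel (a joint): travel of the spring-return slide in m along jig -x: 0 = home, 0.095 = fully out. A spring always pulls it back home, 4 N at home rising to about 11 N fully out; it springs back when let go
- slide: aluminium slide on the rail, 60 mm long, with an upright black handle and a drill arm, all one piece. Origin on the bench under its centre, at home at jig (95, -15) mm; axes as the jig's
- handle_grip (a point): centre of the handle's black round grip, 29 mm in diameter, which reaches from 102 to 150 mm above the bench on a 14 mm thick upright steel post; this point is on its axis, 125 mm above the bench, at home at jig (105, -15) mm; it moves with the slide
- bush (a point): underside centre, 82 mm above the bench, of the round steel drill bush (26 mm diameter, top 96 mm above the bench) at the end of the slide's arm, which is 18 mm wide and reaches 110 mm left from the slide, 30 mm ahead (jig -x) of the handle's axis. It passes 9 mm above the block lying on the rest; at home it is at jig (75, 95) mm, clear of the block's place
- pointer (a point): tip of the orange pointer on the slide's front right edge, 27 mm above the bench, over the white scale strip; it moves with the slide; axes as the jig's
- red_mark: red clip on the white scale strip right of the rail, with an upright fin 3 mm thick across the strip; origin at its centre; axes as the jig's. The pointer is on the mark when both have the same jig x; that is 45 to 80 mm of travel
- tall_block: loose pale block 50 x 66 x 45 mm, origin under its centre; to be left alone
- tape_measure: loose yellow and black tape measure 39 x 70 x 64 mm, origin under its centre; to be left alone
- turned_knob: loose brown wooden drawer knob, 44 mm wide and 48 mm high, origin under its centre; to be left alone
Things that resemble listed ones, but are neither listed nor needed, are in the scene too. Leave any pink or purple look-alike of the block alone.

How it is judged:
By the outcome, as a careful person would: the job done as asked, in the order asked, and still so for the second after the job is handed in, while the arm keeps its last pose, push and grip.
It also fails if it takes over 51 s, if anything falls off the work surface, if the arm or the gripper's body presses on something with over 40 N, if the wrist force passes 120 N, or if a joint passes its speed limit or range.

### The arm

A 6-joint arm with a two-finger parallel gripper is mounted at the origin on a cart in front of the work surface, level with it; the furniture and walls round the work are solid. World frame = base frame: x ahead of the robot, y to its left, z up, the work surface at z = 0. Lengths are in m, angles in rad, forces in N, time in s.
With the tool pointing down it reaches from about 0.35 to 0.975 m from the base axis. Payload 7.1 kg.
Tool frame: the origin (TCP) lies midway between the tips of the shut fingers; the grasp point (between the pads) lies 19 mm behind it; z points along the fingers, y is the line along which they close (so a half turn about z gives the same grasp; the last joint's range is limited). The gripper opens to 88 mm and grips with 3 to 60 N. Pads are 20 mm wide; open, the fingers measure 115 mm over their backs; the gripper's body (75 mm by 178 mm) begins 61 mm behind the grasp point.
Start: joints at [-1.314, 0.423, 1.63, -0, 1.089, -0.019], TCP at [0.17, -0.601, 0.223] pointing down, gripper open.
Joint ranges: [-3, 3], [-0.9, 2.11], [0.09, 2.58], [-1.31, 4.45], [0.11, 2.69], [-2.54, 2.54]. Speed limits (rad/s): [2.39, 2.39, 3.01, 3.14, 3.14, 3.14].

### API

Orientations are given as a unit quaternion [w, x, y, z].
In Python, from station import move_pose, movel, movej, command_gripper, wait, inverse_kinematics, read_camera, camera_info, MotionError, job_done, get_time, get_joint_pos, get_qvel, get_effort, get_tcp_pos, get_ee_rot, get_ft_force, get_ft_torque, get_grip_width, get_finger_force gives the robot as it stands. Calls block until the motion is done:
- move_pose(position, orientation): joint-space move of the TCP to a pose.
- movel(position, frame=None, v=0.15, until_force=None): straight line of the TCP; frame=None keeps the orientation; v is the mean speed in m/s. With until_force (N) it stops when the force on the tool has changed by that much, and returns True; else False.
- movej(angles): joint-space move.
- command_gripper(opening): opening from 0.0 (shut) to 1.0 (fully open); the grip force is fixed at half the most; returns when the fingers have stopped.
- wait(seconds).
- inverse_kinematics(position, orientation): joint angles nearest the present ones, or None.
- read_camera(name): name is "scene" or "top" or "wrist"; returns the picture (400x640x3 uint8, red, green, blue); there is no depth.
- camera_info(name): a dict with "intrinsics" (3x3 intrinsics, pixels), "T" (4x4, takes a point from camera to world coordinates); the wrist camera has in their place "tool_from_camera" (4x4, takes a point from camera to tool coordinates, whose origin is the TCP and whose axes are the flange's). Camera axes: x right, y up, looking along -z (the intrinsics and any distortion apply to the point x, -y, -z); pixel columns grow to the right and rows downward; lengths in m; the calibration is good to about 2 mm. A picture is of the moment at which its call begins: read the wrist's pose just before it. camera_info takes no time and is no camera call.
A pose or a line that the arm cannot do raises MotionError and nothing moves.
- job_done(): hands the job in; it is judged then, once.
Readings, each from a call of its own:
- get_time(): time.
- get_joint_pos(): joint angles.
- get_qvel(): joint speeds.
- get_effort(): joint torques, N m.
- get_tcp_pos(): TCP position.
- get_ee_rot(): TCP orientation.
- get_ft_force(): force on the tool from outside, world axes, zero at the start.
- get_ft_torque(): the same for the moment, N m.
- get_grip_width(): opening from 0.0 (shut) to 1.0 (fully open).
- get_finger_force(): force on a finger pad.
Only numpy, scipy, OpenCV 4.12 (cv2) and the standard library are available. Lean on these libraries where they do the work, as an engineer would, in place of code of your own. Each camera call takes 0.05 s, during which the arm holds its last target. There are 200 camera calls.

## Working session

There is one attempt and no reset: what is moved stays moved. The work goes in short steps, each a Python script; the robot and the scene stay as the last script left them, time stands still between calls to the robot, and variables do not carry over. Pictures are saved under pics/ and viewed, at most 13 in all, crops included, and the job is handed in when it is done.

```bash
mkdir -p pics; ls
python3 - <<'E'
from station import *
import cv2, numpy as np
for n in ("top","scene"):
    im=read_camera(n); cv2.imwrite(f"pics/{n}0.png",im[:,:,::-1])
    c=camera_info(n); print(n,{k:np.round(v,4).tolist() if not isinstance(v,str) else v for k,v in c.items()})
print(camera_info("wrist")); print(get_time(),get_ee_rot())
E
```

```text
pics
top {'intrinsics': [[435.7224, 0.0, 324.759], [0.0, 435.7224, 198.1733], [0.0, 0.0, 1.0]], 'T': [[-0.0046, 0.988, -0.1545, 0.2788], [-1.0, -0.0046, 0.0004, -0.0106], [-0.0003, 0.1545, 0.988, 1.6142], [0.0, 0.0, 0.0, 1.0]]}
scene {'intrinsics': [[504.0138, 0.0, 321.7842], [0.0, 504.0138, 205.785], [0.0, 0.0, 1.0]], 'T': [[0.4484, 0.5947, -0.6672, -0.6196], [-0.8938, 0.292, -0.3404, -0.5844], [-0.0076, 0.749, 0.6625, 1.2454], [0.0, 0.0, 0.0, 1.0]]}
{'intrinsics': array([[292.87040214,   0.        , 322.61065878],
       [  0.        , 292.87040214, 200.50676929],
       [  0.        ,   0.        ,   1.        ]]), 'tool_from_camera': array([[-6.05011211e-04,  9.70550843e-01,  2.40895612e-01,
         6.64224947e-02],
       [ 9.99999239e-01,  8.46145885e-04, -8.97554126e-04,
         1.84688039e-04],
       [-1.07495474e-03,  2.40894886e-01, -9.70550616e-01,
        -1.62463169e-01],
       [ 0.00000000e+00,  0.00000000e+00,  0.00000000e+00,
         1.00000000e+00]])}
0.1 [-6.69712676e-04  9.90507342e-01  1.37458171e-01 -9.29181332e-05]
```

View pics/top0.png

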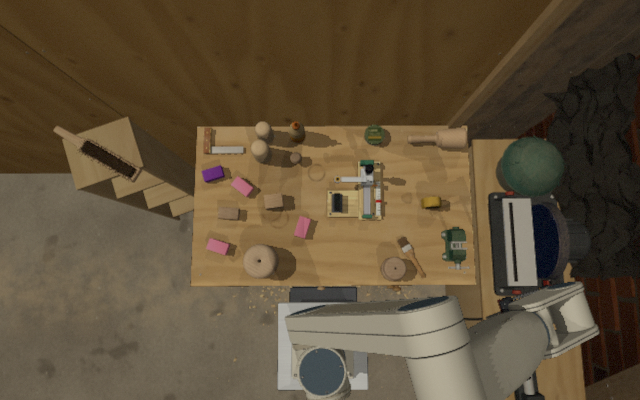

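View pics/scene0.png

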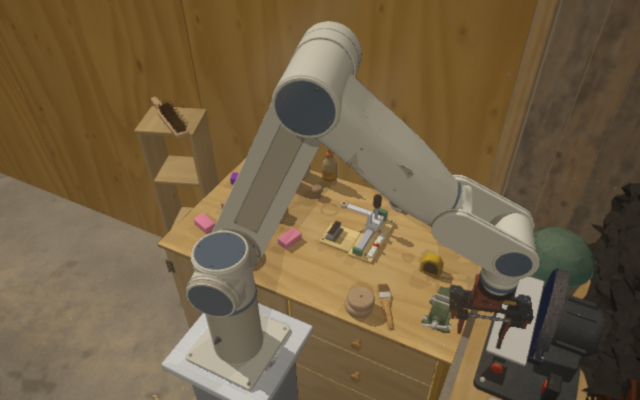

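The top view shows the jig at about (358,190), with its handle near (368,170). Pink and purple look-alikes are at (242,187), (302,227), (217,247) and (213,174). Brown or pale candidates are at (228,213) and (273,202). The flatter brown one at (228,213) fits the offcut, and the larger one at (273,202) looks like the tall block. I'll confirm with a crop.

Run:
```python
import cv2
im=cv2.imread("pics/top0.png")
a=cv2.resize(im[160:260,195:320],None,fx=6,fy=6,interpolation=cv2.INTER_CUBIC)
b=cv2.resize(im[150:230,315:395],None,fx=7.5,fy=7.5,interpolation=cv2.INTER_CUBIC)
cv2.imwrite("pics/cropA.png",a);cv2.imwrite("pics/cropB.png",b)
```

```text
(no output)
```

View pics/cropA.png

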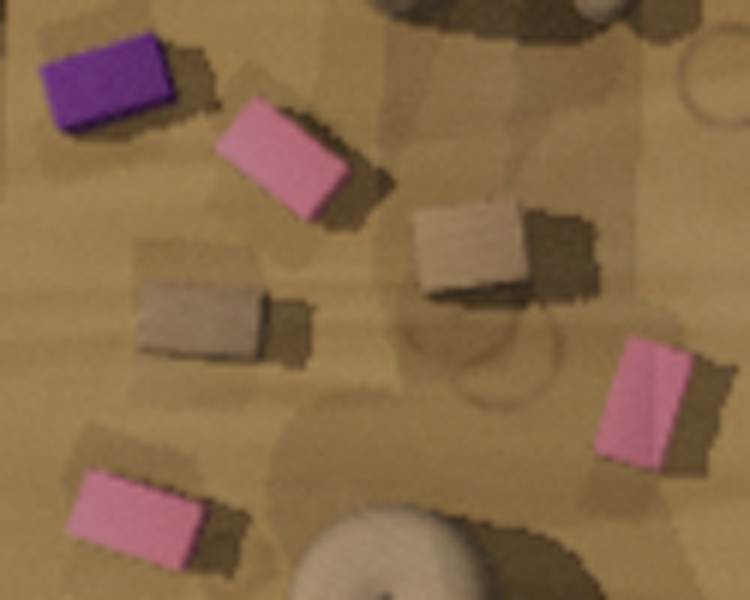

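View pics/cropB.png

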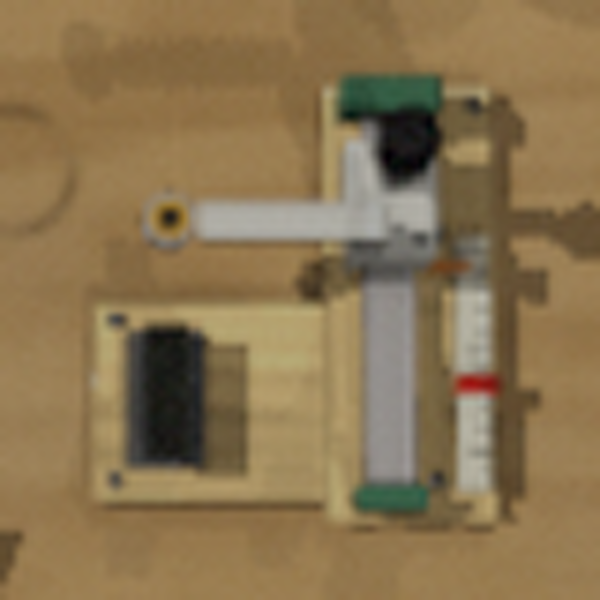

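The crop confirms it. The grey-brown block at crop A (200,320), full image (228,213), has the offcut's 42x74 flat proportions. The pale block at (470,247) has visible tall sides and a 50x66 top, so it is the tall block. Crop B shows the rest, the slide at home, the orange pointer and the red mark. I'll compute coarse positions and then take a close wrist look at the block.

```bash
cat > h.py <<'E'
from station import *
import cv2, numpy as np
from scipy.spatial.transform import Rotation as R
def rot(q): return R.from_quat(np.roll(q,-1)).as_matrix()
def down(a):  # tool z down, tool y (closing axis) at world angle a
    y=np.array([np.cos(a),np.sin(a),0]); z=np.array([0,0,-1.]); x=np.cross(y,z)
    q=R.from_matrix(np.c_[x,y,z]).as_quat(); return np.roll(q,1)
def snap(name,fn):
    if name=="wrist":
        c=camera_info(name);T=np.eye(4);T[:3,:3]=rot(get_ee_rot());T[:3,3]=get_tcp_pos();T=T@c["tool_from_camera"];K=c["intrinsics"]
    else: c=camera_info(name);T=c["T"];K=c["intrinsics"]
    im=read_camera(name); cv2.imwrite(f"pics/{fn}.png",im[:,:,::-1]); np.savez(f"pics/{fn}.npz",T=T,K=K); return im
def pt(fn,u,v,z):
    d=np.load(f"pics/{fn}.npz");T,K=d["T"],d["K"]
    r=T[:3,:3]@np.array([(u-K[0,2])/K[0,0],-(v-K[1,2])/K[1,1],-1]); o=T[:3,3]
    return o+r*(z-o[2])/r[2]
E
python3 - <<'E'
from h import *
c=camera_info("top");np.savez("pics/top0.npz",T=c["T"],K=c["intrinsics"])
A=lambda u,v,z:np.round(pt("top0",195+u/6,160+v/6,z),4)
B=lambda u,v,z:np.round(pt("top0",315+u/7.5,150+v/7.5,z),4)
print("block corners",[A(*p,.028)[:2] for p in((142,285),(265,290),(258,356),(138,350))])
print("rest",[B(*p,.045)[:2] for p in((133,330),(202,330),(202,465),(130,465))])
print("handle",B(408,140,.15),"bush",B(167,218,.096),"pointer",B(435,265,.027),"mark",B(477,384,.03))
print("railL",B(362,270,.032),B(362,485,.032))
b=A(201,320,.028)
for p,a in(([b[0],b[1],.25],np.pi/2),([b[0]-.06,b[1],.25],0),([b[0]-.06,b[1],.25],np.pi)):
    print(p,a,inverse_kinematics(p,down(a)))
E
```

```text
block corners [array([0.494 , 0.3786]), array([0.4906, 0.3032]), array([0.45  , 0.3065]), array([0.4541, 0.3797])]
rest [array([ 0.5395, -0.0404]), array([ 0.5394, -0.0739]), array([ 0.4732, -0.0732]), array([ 0.4733, -0.0384])]
handle [ 0.6097 -0.1651  0.15  ] bush [ 0.5847 -0.0559  0.096 ] pointer [ 0.5743 -0.1901  0.027 ] mark [ 0.5144 -0.209   0.03  ]
railL [ 0.5711 -0.1535  0.032 ] [ 0.4646 -0.1516  0.032 ]
[np.float64(0.4723), np.float64(0.3419), 0.25] 1.5707963267948966 [ 6.06178757e-01  3.31393182e-01  1.70066145e+00 -4.44089210e-16
  1.10953802e+00 -9.64617570e-01]
[np.float64(0.4123), np.float64(0.3419), 0.25] 0 [ 6.70104774e-01  2.59410379e-01  1.80248042e+00 -4.44089210e-16
  1.07970185e+00  6.70104774e-01]
[np.float64(0.4123), np.float64(0.3419), 0.25] 3.141592653589793 [ 6.70104774e-01  2.59410379e-01  1.80248042e+00 -4.44089210e-16
  1.07970185e+00 -2.47148788e+00]
```

Sizes check out: the block measures 41x75, the rest 66 long, and the handle and bush offsets agree with jig yaw ≈ 0. Next I'll take a wrist look over the jig on the way, then over the block.

Run:
```python
from h import *
move_pose([.53,-.09,.30],down(0)); print(get_time()); snap("wrist","wj")
move_pose([.472,.342,.20],down(-.05)); print(get_time()); snap("wrist","wb")
a=cv2.imread("pics/wj.png");b=cv2.imread("pics/wb.png")
cv2.imwrite("pics/both.png",np.vstack([cv2.resize(b,(480,300)),cv2.resize(a,(480,300))]))
```

```text
2.35
4.0417
```

View pics/wj.png

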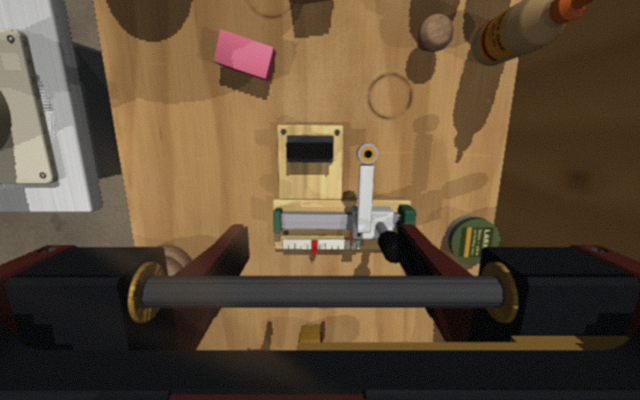

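View pics/wb.png

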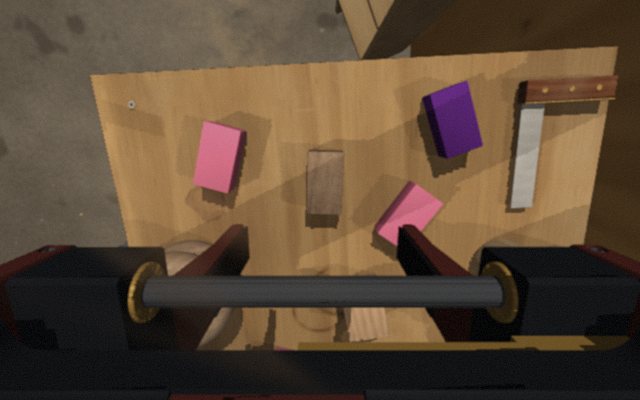

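The wrist-jig picture shows the rest's black top at about (287-333, 137-162), the bush at (368,154), the red mark at (314,246) and the pointer near (350,240). The wrist-block picture shows the brown offcut's top at about (308-344, 151-213), nearly square to the gripper. I'll measure both by segmentation.

Run:
```python
from h import *
def rect(fn,mask,box,z,shrink=0):
    m=np.zeros_like(mask,np.uint8);u0,v0,u1,v1=box;m[v0:v1,u0:u1]=mask[v0:v1,u0:u1]
    n,l,s,_=cv2.connectedComponentsWithStats(m);k=1+np.argmax(s[1:,4]);v,u=np.where(l==k)
    P=np.array([pt(fn,a,b,z)[:2] for a,b in zip(u,v)])
    (c,wh,ang)=cv2.minAreaRect((P*1000).astype(np.float32)); print(fn,s[k],"c",np.round(c,1),"wh",np.round(wh,1),"ang",round(ang,1))
j=cv2.imread("pics/wj.png").astype(int);b=cv2.imread("pics/wb.png").astype(int)
for t in(45,60,75): rect("wj",j.max(2)<t,(280,130,340,172),.045)
h=cv2.cvtColor(b.astype(np.uint8),cv2.COLOR_BGR2HSV)
print("S,V block",h[180,325],"table",h[180,290],h[180,370],"shadow",h[221,325])
for t in(95,105,115): rect("wb",(h[:,:,1]<t)&(h[:,:,2]>70),(298,140,355,225),.028)
r=(j[:,:,2]>150)&(j[:,:,1]<70);r[:230]=0;r[262:]=0;r[:,:300]=0;r[:,330:]=0
v,u=np.where(r);print("mark",u.min(),u.max(),v.min(),v.max(),np.round(pt("wj",u.mean(),v.mean(),.03),4))
print("bush",np.round(pt("wj",368,154,.096),4),"pt",np.round(pt("wj",350,240,.027),4))
x=cv2.resize(cv2.imread("pics/wj.png")[120:270,265:425],None,fx=5,fy=4,interpolation=cv2.INTER_CUBIC)
y=cv2.resize(cv2.imread("pics/wb.png")[140:240,290:370],(480,600),interpolation=cv2.INTER_CUBIC)
cv2.imwrite("pics/c2.png",cv2.resize(np.hstack([x,y]),(800,376)))
```

```text
wj [287 141  45  21 866] c [512.  -57.6] wh [27.9 62.3] ang 89.9
wj [ 287  136   46   27 1097] c [512.6 -54.9] wh [36.1 63.7] ang 89.9
wj [ 287  136   46   27 1182] c [512.6 -54.9] wh [36.1 63.8] ang 89.9
S,V block [ 13 102 123] table [ 16 129 128] [ 16 129 144] shadow [ 15 133  67]
wb [329 157   3   2   4] c [483.9 373.2] wh [1.1 2.3] ang 87.0
wb [ 307  151   36   64 1698] c [476.1 343.8] wh [74.3 40.4] ang 86.3
wb [ 306  150   38   65 2254] c [475.5 344.2] wh [75.8 42.1] ang 85.0
mark 312 316 240 252 [ 0.5172 -0.2039  0.03  ]
bush [ 0.5874 -0.0573  0.096 ] pt [ 0.5744 -0.1986  0.027 ]
```

View pics/c2.png

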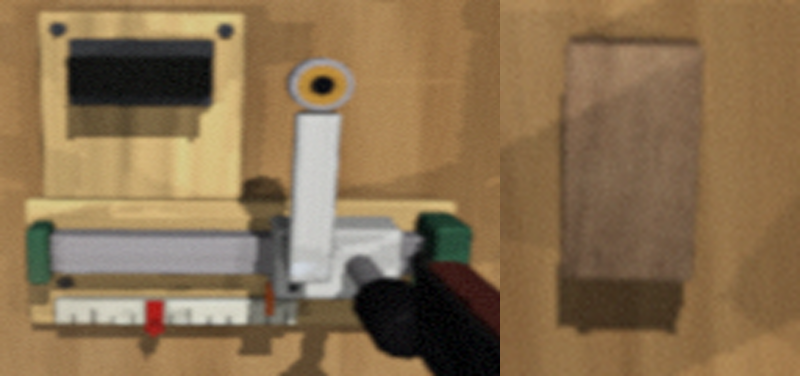

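The block sits at about (0.476, 0.344), and its measured 74x40 matches. The wrist and top cameras disagree by 3-5 mm in x on the rest. I'll resolve this with two opposite wrist views over the rest, whose tool-frame calibration errors cancel.

Run:
```python
from h import *
for i,a in enumerate((np.pi/2,-np.pi/2)):
    move_pose([.52,-.056,.22],down(a)); snap("wrist",f"r{i}")
print(get_time(),get_tcp_pos())
tiles=[]
for i in(0,1):
    f=f"r{i}";j=cv2.imread(f"pics/{f}.png");hs=cv2.cvtColor(j,cv2.COLOR_BGR2HSV)
    # project expected window
    T,K=(np.load(f"pics/{f}.npz")[k] for k in"TK")
    def proj(p):
        c=np.linalg.inv(T)@np.r_[p,1];return np.array([K[0,2]+K[0,0]*c[0]/-c[2],K[1,2]-K[1,1]*c[1]/-c[2]])
    for n,p in(("rest",(.51,-.056,.045)),("bush",(.586,-.056,.096)),("mark",(.516,-.206,.03)),("ptr",(.575,-.195,.027))): print(f,n,np.round(proj(p)))
    u,v=proj((.535,-.056,.045)).astype(int); v0=max(0,v-75);u0=u-100
    tiles.append(cv2.resize(j[v0:v0+150,u0:u0+200],(400,300),interpolation=cv2.INTER_CUBIC));print("origin",u0,v0)
cv2.imwrite("pics/r.png",np.hstack(tiles))
```

```text
8.8667 [ 0.52000413 -0.05601602  0.21999626]
r0 rest [323. 176.]
r0 bush [323. 255.]
r0 mark [200. 179.]
r0 ptr [214. 224.]
origin 222 121
r1 rest [322. 195.]
r1 bush [322. 128.]
r1 mark [445. 187.]
r1 ptr [439. 138.]
origin 222 98
```

View pics/r.png

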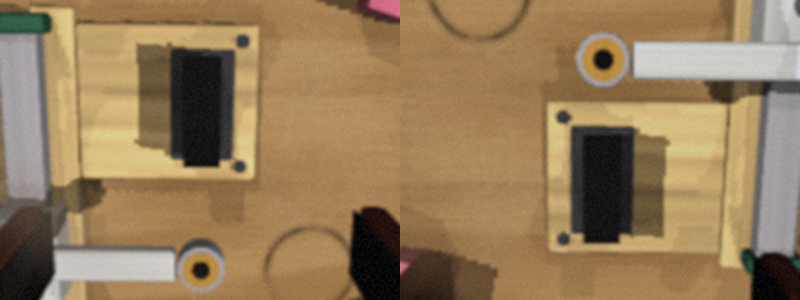

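Run:
```python
from h import *
p=lambda *a:np.round(pt(*a)*1000,1)[:2]
print("rest +x end (r0)",p("r0",323.5,204.5,.045),"-x end (r1)",p("r1",322.5,219.5,.045))
print("bush",p("r0",322.5,256,.096),p("r1",323.5,128,.096))
```

```text
rest +x end (r0) [544.7 -55. ] -x end (r1) [479.1 -56. ]
bush [587.6 -56.2] [586.3 -57. ]
```

The two views agree: the rest's ends are at x = 479 and 545 (66 mm), so its centre is (0.512, -0.056). The bush minus 75 mm gives the same x. Now I'll grasp the block and place it.

Run:
```python
from h import *
q=down(-.065)
move_pose([.4755,.344,.12],q); movel([.4755,.344,.005],v=.12)
command_gripper(0); print(get_time(),get_grip_width(),get_finger_force())
movel([.4755,.344,.20],v=.25)
move_pose([.512,-.056,.20],down(np.pi/2))
print("held",get_grip_width(),get_time())
movel([.512,-.056,.065],v=.12)
f0=get_ft_force(); hit=movel([.512,-.056,.047],v=.02,until_force=3)
print(hit,get_tcp_pos(),get_ft_force()-f0,get_time())
```

```text
12.2833 0.4746732411544384 29.914775490760803
held 0.4775023407023544 15.2583
True [ 0.51185245 -0.0559897   0.04989446] [1.30683501 0.52049467 4.88456031] 17.25
```

Contact came at the expected height. I'll release and check the placement from above.

Run:
```python
from h import *
command_gripper(0.75); movel([.512,-.056,.22],v=.2); print(get_time())
snap("wrist","p0")
j=cv2.imread("pics/p0.png"); cv2.imwrite("pics/p0c.png",cv2.resize(j[110:270,190:430],None,fx=3,fy=3,interpolation=cv2.INTER_CUBIC))
```

```text
18.8333
```

View pics/p0c.png

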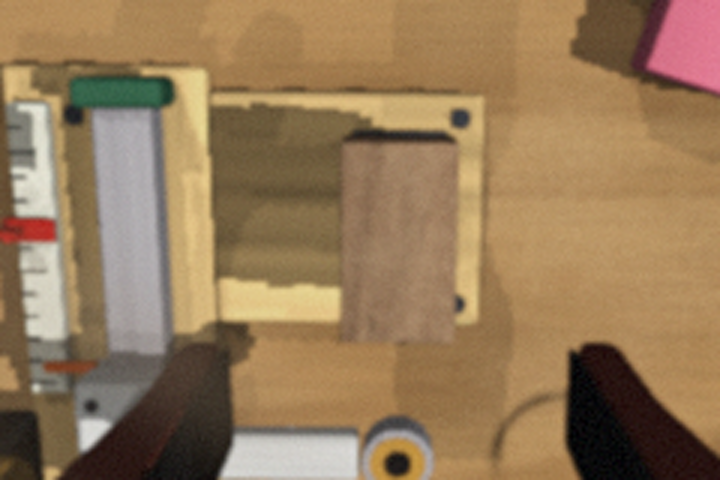

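Run:
```python
from h import *
p=lambda u,v,z:np.round(pt("p0",190+u/3,110+v/3,z)*1000,1)[:2]
c=np.array([p(*k,.073) for k in((343,140),(458,142),(453,342),(342,341))]);print(c.tolist(),c.mean(0))
print("mark",p(35,230,.03),"ptr",p(60,367,.027))
q=down(0)
move_pose([.614,-.166,.23],q); print(get_joint_pos().round(2))
hit=movel([.614,-.166,.106],v=.12,until_force=8); print(hit,get_tcp_pos())
if not hit:
    command_gripper(0); print(get_grip_width()*88,get_finger_force(),get_ft_force(),get_time(),get_tcp_pos())
```

```text
[[476.0, -75.2], [476.7, -35.0], [550.1, -35.7], [549.7, -76.7]] [513.125 -55.65 ]
mark [ 516.4 -204. ] ptr [ 576.6 -200.5]
[-0.28  0.43  1.6   0.    1.11 -0.28]
False [ 0.61459317 -0.1661936   0.10681406]
28.100076596802356 29.999724633262083 [ 2.22300013  0.36550043 -1.43568288] 22.025 [ 0.61465688 -0.16601551  0.10612982]
```

The block's centre measures (0.513, -0.056) against the rest's (0.512, -0.056), so the placement is good. The handle is gripped at 28 mm. I'll pull most of the way and then look.

Run:
```python
from h import *
p=get_tcp_pos(); movel([p[0]-.052,p[1],p[2]],v=.05)
print(get_time(),get_tcp_pos(),get_ft_force(),get_grip_width()*88)
snap("wrist","w1"); snap("top","t1"); snap("scene","s1")
w=cv2.imread("pics/w1.png");t=cv2.imread("pics/t1.png")[150:230,315:395];s=cv2.imread("pics/s1.png")[190:270,310:400]
z=np.hstack([cv2.resize(t,(320,320),interpolation=2),cv2.resize(s,(360,320),interpolation=2)])
cv2.imwrite("pics/v1.png",np.vstack([cv2.resize(w[120:280,150:490],(680,270),interpolation=2),z]))
```

```text
23.2 [ 0.56371361 -0.16558068  0.10613845] [ 8.36747993  3.08257767 -5.22431169] 28.25729401624484
```

View pics/v1.png

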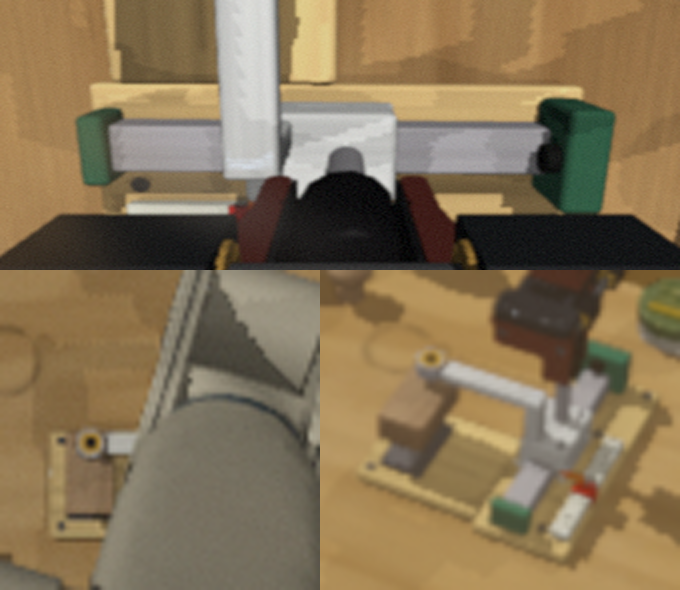

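The pointer and mark show in the scene crop at about (570,478) and (583,490), not yet level, and the bush is over the wood. I'll triangulate both from the earlier home-position views to get the remaining travel.

Run:
```python
from h import *
def ray(fn,u,v):
    d=np.load(f"pics/{fn}.npz");T,K=d["T"],d["K"];r=T[:3,:3]@np.array([(u-K[0,2])/K[0,0],-(v-K[1,2])/K[1,1],-1]);return T[:3,3],r/np.linalg.norm(r)
def proj(fn,p):
    d=np.load(f"pics/{fn}.npz");T,K=d["T"],d["K"];c=np.linalg.inv(T)@np.r_[p,1];return np.array([K[0,2]+K[0,0]*c[0]/-c[2],K[1,2]-K[1,1]*c[1]/-c[2]])
def find(fn,p,lo,hi,S,r=16):
    im=cv2.imread(f"pics/{fn}.png");h=cv2.cvtColor(im,cv2.COLOR_BGR2HSV).astype(int)
    u,v=proj(fn,p).astype(int);u0=max(0,u-r);v0=max(0,v-r);w=h[v0:v+r,u0:u+r]
    H=(w[:,:,0]+90)%180-90
    m=((H>=lo)&(H<=hi)&(w[:,:,1]>S)&(w[:,:,2]>60)).astype(np.uint8)
    n,l,s,c=cv2.connectedComponentsWithStats(m)
    if n<2:return None
    k=1+np.argmax(s[1:,4]);return c[k]+[u0,v0],s[k]+[u0,v0,0,0,0]
for n,p,lo,hi,S in(("mark",(.5165,-.204,.03),-8,5,170),("ptr",(.576,-.198,.027),3,13,165)):
    A=np.zeros((3,3));b=np.zeros(3)
    for f in("wj","r0","r1","p0"):
        g=find(f,p,lo,hi,S)
        if g is None: print(n,f,None);continue
        o,r=ray(f,*g[0]);M=np.eye(3)-np.outer(r,r);A+=M;b+=M@o
        print(n,f,g[0].round(1),g[1],(pt(f,*g[0],.027 if n=="ptr" else .03)[:2]*1000).round(1))
    print(n,"triang",(np.linalg.solve(A,b)*1000).round(1))
for n,p in(("mark",(.5165,-.204,.03)),("ptr",(.525,-.198,.027))):
    g=find("s1",p,-8,15,150,8);print("s1",n,proj("s1",p).round(1),g)
```

```text
mark wj [313.9 246.8] [311 240   7  14  66] [ 517.2 -208.7]
mark r0 [197.4 178.6] [188 175  20   8 118] [ 516.  -208.6]
mark r1 [447.  185.2] [438 181  19   9 131] [ 518.3 -208.5]
mark p0 [198.3 186.3] [189 183  19   8 119] [ 515.9 -208.1]
mark triang [ 517.1 -211.2   23.7]
ptr wj [350.6 238.7] [350 234   2  11  16] [ 575.2 -196.4]
ptr r0 [209.8 224.5] [206 224  10   2  15] [ 575.8 -200.3]
ptr r1 [443.4 137.8] [437 137  13   3  25] [ 574.9 -199.6]
ptr p0 [212.1 231.6] [206 231  13   3  26] [ 575.6 -197.7]
ptr triang [ 575.  -197.6   29.1]
s1 mark [375.  242.6] (array([375.0952381 , 243.52380952]), array([372, 241,   7,   6,  21]))
s1 ptr [374.2 241. ] (array([375.0952381 , 243.52380952]), array([372, 241,   7,   6,  21]))
```

Run:
```python
from h import *
p=get_tcp_pos(); movel([.5577,-.166,.106],v=.03); wait(.3)
print(get_time(),get_tcp_pos(),get_ft_force(),get_grip_width()*88)
snap("wrist","w2"); snap("scene","s2")
w=cv2.imread("pics/w2.png");s=cv2.imread("pics/s2.png")[215:265,345:405]
cv2.imwrite("pics/v2.png",np.vstack([cv2.resize(w[0:280,150:490],(364,300),interpolation=2),cv2.resize(s,(364,300),interpolation=2)]))
# arm edges in wrist image along a few rows
g=cv2.cvtColor(w,cv2.COLOR_BGR2GRAY).astype(float)
for v in(60,90,110,130,150):
    d=np.diff(cv2.GaussianBlur(g,(3,3),0)[v,225:330]); a,b=225+np.argmax(d)+.5,225+np.argmin(d)+.5
    print(v,a,b,pt("w2",a,v,.094).round(4)[:2],pt("w2",b,v,.094).round(4)[:2])
```

```text
23.9667 [ 0.5590017  -0.16554839  0.10615028] [ 7.93498393  3.23964873 -3.93921223] 28.385645395578557
60 308.5 286.5 [ 0.5524 -0.0641] [ 0.5403 -0.0641]
90 255.5 286.5 [ 0.5224 -0.0796] [ 0.5398 -0.0796]
110 256.5 286.5 [ 0.5224 -0.0903] [ 0.5395 -0.0903]
130 257.5 286.5 [ 0.5224 -0.1014] [ 0.5391 -0.1014]
150 301.5 287.5 [ 0.5476 -0.1129] [ 0.5394 -0.1128]
```

View pics/v2.png

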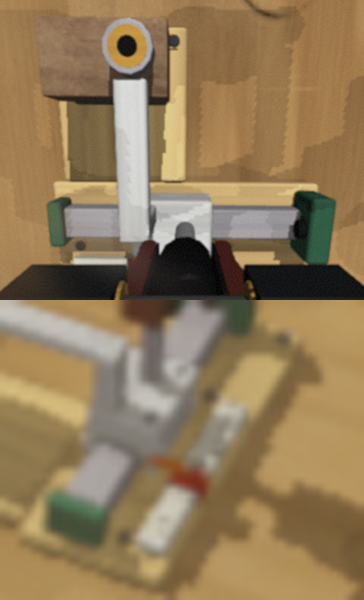

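The wrist panel shows the bush over the wood, and the scene panel shows the pointer touching the red clip. I'll check the residual numerically from the bush and from both markers in the scene picture.

Run:
```python
from h import *
def bush(fn,u,v,r=14):
    im=cv2.imread(f"pics/{fn}.png");h=cv2.cvtColor(im,cv2.COLOR_BGR2HSV).astype(int)
    u,v=int(u),int(v);w=h[v-r:v+r,u-r:u+r];m=(w[:,:,1]>170)&(w[:,:,2]>120)
    b,a=np.where(m);return (a.min()+a.max())/2+u-r,(b.min()+b.max())/2+v-r,m.sum()
for f,u,v in(("wj",368,154),("w2",268.6,42)):
    a=bush(f,u,v);print(f,a,pt(f,a[0],a[1],.096).round(4))
def proj(fn,p):
    d=np.load(f"pics/{fn}.npz");T,K=d["T"],d["K"];c=np.linalg.inv(T)@np.r_[p,1];return np.array([K[0,2]+K[0,0]*c[0]/-c[2],K[1,2]-K[1,1]*c[1]/-c[2]])
im=cv2.imread("pics/s2.png")
for n,p in(("mark",(.517,-.2105,.025)),("ptr@517",(.517,-.198,.027)),("ptr@522",(.522,-.198,.027))):print(n,proj("s2",p).round(2))
h=cv2.cvtColor(im,cv2.COLOR_BGR2HSV).astype(int)[236:252,366:384]
H=(h[:,:,0]+90)%180-90
for lo,hi in((-10,4),(5,12)):
    v,u=np.where((H>=lo)&(H<=hi)&(h[:,:,1]>(170)));print(lo,len(u),u.mean()+366,v.mean()+236,sorted(zip(v+236,u+366)) if len(u)<30 else"")
```

```text
wj (np.float64(368.0), np.float64(154.0), np.int64(46)) [ 0.5874 -0.0573  0.096 ]
w2 (np.float64(267.5), np.float64(41.5), np.int64(61)) [ 0.5306 -0.0554  0.096 ]
mark [376.74 244.15]
ptr@517 [373.33 242.56]
ptr@522 [373.89 241.6 ]
-10 0 nan nan []
5 10 376.0 244.5 [(np.int64(243), np.int64(374)), (np.int64(244), np.int64(374)), (np.int64(244), np.int64(375)), (np.int64(244), np.int64(376)), (np.int64(244), np.int64(377)), (np.int64(245), np.int64(375)), (np.int64(245), np.int64(376)), (np.int64(245), np.int64(377)), (np.int64(245), np.int64(378)), (np.int64(246), np.int64(378))]<stdin>:15: RuntimeWarning: Mean of empty slice.
  ret = ret.dtype.type(ret / rcount)
```

Every cue says the pointer is about 1–1.5 mm short, so I'll pull that bit further and recheck the bush travel. The target is 58.2 mm.

Run:
```python
from h import *
movel([.5562,-.166,.106],v=.02); wait(.4)
print(get_time(),get_tcp_pos(),get_ft_force(),get_grip_width()*88)
w=snap("wrist","w3"); snap("scene","s3")
h=cv2.cvtColor(w,cv2.COLOR_RGB2HSV).astype(int);m=(h[25:60,250:285,1]>170)&(h[25:60,250:285,2]>120)
b,a=np.where(m);u,v=(a.min()+a.max())/2+250,(b.min()+b.max())/2+25
print(u,v,pt("w3",u,v,.096).round(4))
g=cv2.GaussianBlur(cv2.cvtColor(w,cv2.COLOR_RGB2GRAY).astype(float)if 0 else cv2.cvtColor(w,cv2.COLOR_RGB2GRAY).astype(np.float32),(3,3),0)
for v in(90,110,130):
    d=np.diff(g[v,240:300]);a,b=240+np.argmax(d)+.5,240+np.argmin(d)+.5;print(((pt("w3",a,v,.094)+pt("w3",b,v,.094))/2).round(4))
s=cv2.imread("pics/s3.png")[228:258,360:395];cv2.imwrite("pics/v3.png",cv2.resize(s,(700,600),interpolation=cv2.INTER_CUBIC))
```

```text
24.7167 [ 0.55752288 -0.16552985  0.10612338] [ 8.19736532  3.90814678 -4.95305775] 28.324003057916144
268.0 42.0 [ 0.5294 -0.0556  0.096 ]
[ 0.5296 -0.0795  0.094 ]
[ 0.5295 -0.0903  0.094 ]
[ 0.5293 -0.1014  0.094 ]
```

View pics/v3.png

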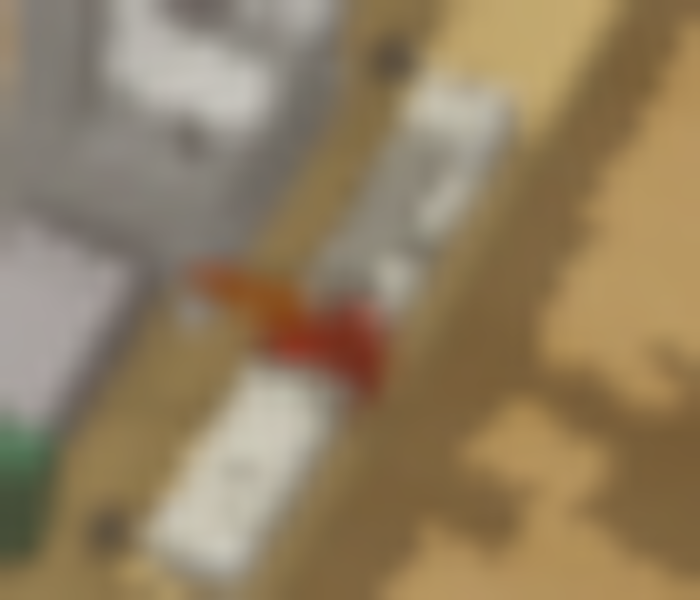

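The pointer now runs straight into the red clip, with the orange at (250,294) and the red centre at about (330,340). Bush travel is 58.0 mm against 58.2. I'll make a final 0.5 mm nudge and hand in.

Run:
```python
from h import *
movel([.5557,-.166,.106],v=.02); wait(.4)
print(get_time(),get_tcp_pos(),get_grip_width()*88,get_finger_force()); print(job_done())
```

```text
25.4667 [ 0.55708859 -0.16554123  0.1061417 ] 28.44948820072136 29.999010027386248
the job is handed in; nothing more can be done
None
```

I laid the offcut on the rest, centred to about 1 mm and long side along the travel, and let go of it. I then pulled the slide out about 58 mm, level with the red mark to about 1 mm by camera, and handed in at 25.5 s still holding the handle; the verdict isn't shown.

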